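# Sweep the ripe peppers off the sorting board into the tray

### The job

With the fingertips, sweep the four ripe orange peppers lying on the sorting board across it and over its open edge, so that all four drop into the blue tray. Push them gently: do not pinch them or pick them up. Leave the green pepper, the sample pot and the wash bottle where they are.

Things in the scene. Friction and masses are not known exactly. Their poses are not given: they have to be found in the camera images.
- ripe1: Ripe, orange small lantern-shaped pepper with four lobes and a short stem, lying on its side on the board, 27 mm across and high, 37 mm long plus 6 mm of stem, 10 to 17 g; it slides and may tumble a little when pushed but does not roll away. Origin at mid-body, 13 mm above the board; its x axis runs along the pepper from stem to tip, any direction
- ripe2: Ripe, orange small lantern-shaped pepper with four lobes and a short stem, lying on its side on the board, 27 mm across and high, 37 mm long plus 6 mm of stem, 10 to 17 g; it slides and may tumble a little when pushed but does not roll away. Origin at mid-body, 13 mm above the board; its x axis runs along the pepper from stem to tip, any direction
- ripe3: Ripe, orange small lantern-shaped pepper with four lobes and a short stem, lying on its side on the board, 27 mm across and high, 37 mm long plus 6 mm of stem, 10 to 17 g; it slides and may tumble a little when pushed but does not roll away. Origin at mid-body, 13 mm above the board; its x axis runs along the pepper from stem to tip, any direction
- ripe4: Ripe, orange small lantern-shaped pepper with four lobes and a short stem, lying on its side on the board, 27 mm across and high, 37 mm long plus 6 mm of stem, 10 to 17 g; it slides and may tumble a little when pushed but does not roll away. Origin at mid-body, 13 mm above the board; its x axis runs along the pepper from stem to tip, any direction
- green: Unripe, green small lantern-shaped pepper with four lobes and a short stem, lying on its side on the board, 27 mm across and high, 37 mm long plus 6 mm of stem, 10 to 17 g; it slides and may tumble a little when pushed but does not roll away. Origin at mid-body, 13 mm above the board; its x axis runs along the pepper from stem to tip, any direction. It stays where it lies.
- pot: Sample pot: small amber jar with a black lid, 40 mm diameter, 42 mm high, 60 g, standing loose on the board. Origin at the centre of its underside.
- bottle: Wash bottle, white with a blue cap and bent spout, 60 mm diameter, 155 mm high, standing loose on the table to the right of the board. Origin at the centre of its underside.
- board: Sorting board, fixed: white deck in a steel frame on feet, 230 mm deep (x) by 450 mm wide (y), its flat top 72 mm above the table. Origin on the table under the deck's middle; x points away from the robot (yaw within 0.12 rad) to the open, rimless edge at x = +115 mm. The other three sides have thin steel rims 18 mm high above the deck, inner faces at x = -111 and y = +-221 mm.
- edge (a point): Middle of the board's open edge, on the deck's top, 72 mm above the table; axes like the board's. The six things on the deck (4 ripe, green, pot) lie side by side in random order, middles about 64 mm apart (at least 56) along the board's y and 70 to 155 mm before this edge, so each has a clear way straight to it.
- tray: Blue food tray, fixed, open-topped, on the table under and beyond the board's open edge: 240 mm deep (x) by 470 mm wide (y), 56 mm high, walls and floor 4 mm. Origin at its underside's centre, axes like the board's. Its near wall is tucked 20 mm under the edge, its rim 6 mm below the 10 mm thick deck: what goes over the edge drops in.
Mind the look-alikes: they are no part of the job. What is shaped like the ripe2 but purple is not meant. There is more than one size of the pot; the one meant has the size given above.

How it is judged:
By the outcome, as a careful person would: the job done as asked, in the order asked, and still so for the second after the job is handed in, with the robot touching nothing.
It also fails if it takes over 72 s, if anything falls off the work surface, if the arm or the gripper's body presses on something with over 40 N, if the wrist force passes 120 N, or if a joint passes its speed limit or range.

### The arm

A 6-joint arm with a two-finger parallel gripper is mounted at the origin on the work surface. World frame = base frame: x ahead of the robot, y to its left, z up, the work surface at z = 0. Lengths are in m, angles in rad, forces in N, time in s.
With the tool pointing down it reaches from about 0.4 to 0.825 m from the base axis. Payload 7 kg.
Tool frame: the origin (TCP) lies at the very end of the fingers, on their centre line; the grasp point (between the pads) lies 19 mm behind it (tcp_to_grasp is the distance from the TCP to the grasp point, in m); x points along the fingers, z is the direction in which the jaws open and shut, and the axes are right-handed (so a half turn about x gives the same grasp; the last joint's range is limited). The gripper opens to 88 mm and grips with 3 to 60 N. Pads are 19 mm wide; open, the fingers measure 130 mm over their backs; the gripper's body (78 mm by 193 mm) begins 47 mm behind the grasp point.
Start: joints at [1.625, 0.359, 0.012, 0, -1.224, -0.288], TCP at [0.156, 0.657, 0.187] pointing down, gripper open.
Joint ranges: [-3.07, 3.07], [-1.43, 2.12], [-1.02, 1.25], [-3.03, 1.67], [-3.05, -0], [-3.03, 3.03]. Speed limits (rad/s): [2.39, 2.39, 3.01, 3.14, 3.14, 3.14].

### API

Orientations are given as [roll, pitch, yaw] about the fixed x, y, z axes, in that order (R = Rz(yaw) Ry(pitch) Rx(roll)).
In Python, from station import get_state, grab_frame, job_done, tcp_to_grasp gives the robot as it stands. The module is installed in compiled form; this text tells all that it offers.
- The arm moves only by the shell command python3 -m crank 'ROWS' [FORCE]. ROWS is JSON, a list of rows, each a list of 7 numbers: the shift along the tool's x, y, z in m, then the turn, a rotation vector about the tool's x, y, z in rad, then the opening, from 0 (shut) to 1 (fully open). In form: [[x, y, z, wx, wy, wz, fingers], ...]. A call has 1 to 10 rows; each row is the pose to reach, as a shift and turn from the pose commanded when the call began, along the tool's axes at that moment; what a row does not reach only later rows make up. A row lasts 1/8 s, in which the tool goes at most 62.5 mm and 10.7 degrees, less where a joint would pass 70% of its speed; a pose out of reach is approached as far as the arm can. A call with a gripper value outside its range is refused whole. The fingers move at their own pace and stop on an object; FORCE is the grip in N (left out, the last holds). Time passes only in rows, so rows that repeat a pose let the fingers close. It gives the time, the measured TCP pose, the force and the opening at its end, in the units of the state.
- get_state(): the state, without advancing time (a new reading comes with each control period).
- grab_frame(name): name is "scene" or "top"; returns a dict with "pixels" (400x640x3 uint8, red, green, blue), "vfov" (degrees; the focal length in pixels is half the picture's height over the tangent of half this angle, whatever the lens; pixels are square), "cx", "cy" (the principal point, pixels), "k1" (the pictures are not rectified: a ray, as slopes to the right and down, at radius r is drawn at 1 + k1 r^2 times it, then the intrinsics apply), "extrinsics" (4x4, takes a point from world to camera coordinates). Camera axes: x right, y up, looking along -z (the intrinsics and any distortion apply to the point x, -y, -z); pixel columns grow to the right and rows downward; lengths in m; the calibration is good to about 2 mm. A picture is of the moment at which its call begins. There is no depth.
- job_done(): hands the job in, once; it reports no verdict.
The state is a dict: "t": time; "q": joint angles; "qd": joint speeds; "joint_efforts": joint torques, N m; "eef_pos": TCP position; "ee_rot": TCP orientation; "force": force on the tool from outside, world axes, zero at the start; "moment": the same for the moment, N m; "width": finger opening in m.
Only numpy, scipy, OpenCV 4.12 (cv2) and the standard library are available. Lean on these libraries where they do the work, as an engineer would, in place of code of your own. Each camera call takes 0.05 s, during which the arm holds its last target.

## Working session

There is one attempt and no reset: what is moved stays moved. The work goes in short steps, Python scripts to look and compute and a shell command to move; the robot and the scene stay as the last step left them, time stands still between calls to the robot, and variables do not carry over. Pictures are saved under pics/ and viewed, and the job is handed in when it is done.

```bash
mkdir -p pics
python3 - <<'E'
from station import *
import cv2
s=get_state();print(s)
for n in("scene","top"):
    f=grab_frame(n);cv2.imwrite(f"pics/{n}0.png",f["pixels"][:,:,::-1]);print({k:v for k,v in f.items() if k!="pixels"})
E
```

```text
{'t': 0.0, 'q': array([ 1.62510746e+00,  3.59396595e-01,  1.11125508e-02, -3.42368515e-04,
       -1.22408671e+00, -2.88091578e-01]), 'qd': array([ 0.00086187,  0.00155273,  0.0011782 , -0.00028445, -0.00046599,
       -0.0003323 ]), 'joint_efforts': array([ 1.48743202e-03, -5.82717061e+01,  2.93052274e+01,  6.99721947e+00,
        6.83462567e-03, -1.49993011e-04]), 'eef_pos': array([0.15627861, 0.65612489, 0.18614122]), 'ee_rot': array([ 0.0864708 ,  1.56918933, -1.71822256]), 'force': array([0.48166369, 0.63125763, 0.18332477]), 'moment': array([-0.01680592,  0.04916453, -0.04648469]), 'width': 0.08798004734558182}
{'vfov': 46.156518629854816, 'cx': 320.0179912939995, 'cy': 190.63228073355242, 'k1': -0.12876209823980167, 'extrinsics': array([[-0.22158106,  0.97511469, -0.00729256,  0.2318875 ],
       [-0.78064393, -0.17289876,  0.60058394,  0.4257419 ],
       [ 0.58437735,  0.13877092,  0.79952846, -1.50358752],
       [ 0.        ,  0.        ,  0.        ,  1.        ]])}
{'vfov': 57.409722063081325, 'cx': 317.2381174364331, 'cy': 206.97563212040333, 'k1': -0.001165679321248899, 'extrinsics': array([[-0.11560611, -0.99328611, -0.00423408, -0.0200187 ],
       [ 0.96539979, -0.11336157,  0.2348455 , -0.61386862],
       [-0.23374876,  0.02306199,  0.97202349, -0.72315266],
       [ 0.        ,  0.        ,  0.        ,  1.        ]])}
```

View pics/scene0.png

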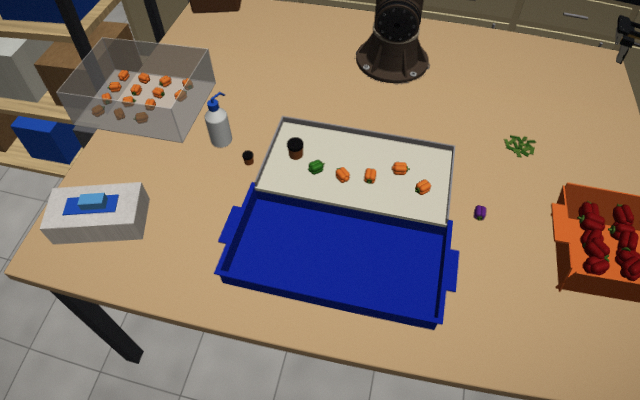

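View pics/top0.png

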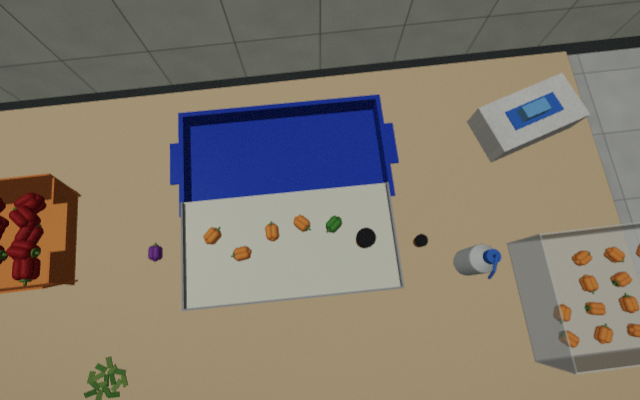

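The top view shows the ripe peppers on the deck at (212,236), (242,253), (272,232) and (302,223). The green pepper is at (334,224) and the pot at (366,238).

Look-alikes, none of them on the deck:
- purple pepper (155,253)
- orange peppers in the clear bin, around (600,295)
- red peppers in the crate (25,235)
- small pot (421,241)

Next I'll measure positions and check a close crop.

```bash
cat > h.py <<'E'
from station import *
import cv2,numpy as np
def cam(f):
    h,w=f["pixels"].shape[:2];F=h/2/np.tan(np.radians(f["vfov"])/2)
    K=np.array([[F,0,f["cx"]],[0,F,f["cy"]],[0,0,1]]);D=np.array([f["k1"],0,0,0,0.])
    E=np.diag([1,-1,-1,1.])@f["extrinsics"];return K,D,E
def plane(f,uv,z):
    K,D,E=cam(f);p=cv2.undistortPoints(np.array(uv,float).reshape(-1,1,2),K,D).reshape(-1,2)
    R,t=E[:3,:3],E[:3,3];c=-R.T@t;d=np.c_[p,np.ones(len(p))]@R
    return c+d*((z-c[2])/d[:,2])[:,None]
def blobs(f,lo,hi,amin=40):
    m=cv2.inRange(cv2.cvtColor(f["pixels"],cv2.COLOR_RGB2HSV),lo,hi)
    n,_,st,ce=cv2.connectedComponentsWithStats(m)
    return [(ce[i],st[i,4]) for i in range(1,n) if st[i,4]>amin]
def ripes(f): return blobs(f,(5,140,90),(17,255,255))
def greens(f): return blobs(f,(40,100,30),(80,255,255))
E
python3 - <<'E'
from h import *
np.set_printoptions(precision=4,suppress=True)
for n in("top","scene"):
    f=grab_frame(n)
    for nm,g in(("ripe",ripes),("green",greens)):
        for c,a in g(f):
            p=plane(f,c,0.0865)[0]
            if .2<p[0]<1 and -.4<p[1]<.8: print(n,nm,c.round(1),a,p)
    if n=="top":
        F=f
        print("edge ends",plane(f,[(182,198),(389,184)],.072))
        print("rear",plane(f,[(184,307),(401,286)],.090))
        print("pot",plane(f,[(366,238)],.114),"small",plane(f,[(421,241)],.03),"bottle",plane(f,[(482,260)],.12))
        cv2.imwrite("pics/crop.png",cv2.resize(f["pixels"][170:320,165:465,::-1],None,fx=2.6,fy=2.6,interpolation=cv2.INTER_CUBIC))
E
```

```text
top ripe [ 25.1 176.8] 108 [0.7466 0.5383 0.0865]
top ripe [ 40.5 246.3] 2438 [0.5876 0.4951 0.0865]
top ripe [  8.4 227.6] 485 [0.636  0.5656 0.0865]
top ripe [300.9 222.5] 160 [ 0.5745 -0.0525  0.0865]
top ripe [271.6 231.8] 169 [0.5618 0.011  0.0865]
top ripe [211.5 235.7] 188 [0.5682 0.1373 0.0865]
top ripe [241.7 253.1] 178 [0.5245 0.0767 0.0865]
top green [333.1 223.9] 171 [ 0.5636 -0.1199  0.0865]
top green [ 34.5 252.2] 56 [0.5766 0.5068 0.0865]
top green [  2.5 254.5] 47 [0.5794 0.5732 0.0865]
top green [105.4 380.6] 801 [0.3099 0.3544 0.0865]
edge ends [[ 0.6625  0.202   0.072 ]
 [ 0.6411 -0.2551  0.072 ]]
rear [[ 0.4297  0.1982  0.09  ]
 [ 0.42   -0.2402  0.09  ]]
pot [[ 0.5219 -0.1807  0.114 ]] small [[ 0.5124 -0.3148  0.03  ]] bottle [[ 0.4511 -0.4008  0.12  ]]
scene ripe [399.5 168.2] 156 [0.5263 0.077  0.0865]
scene ripe [342.2 174.4] 149 [ 0.5745 -0.0529  0.0865]
scene ripe [370.1 174.4] 119 [0.5605 0.0112 0.0865]
scene ripe [423.5 186.4] 139 [0.5688 0.1384 0.0865]
scene ripe [591.9 225.1] 3981 [0.5944 0.5307 0.0865]
scene green [520.1 145.8] 299 [0.3844 0.3699 0.0865]
scene green [315.5 166.6] 153 [ 0.5648 -0.1198  0.0865]
```

View pics/crop.png

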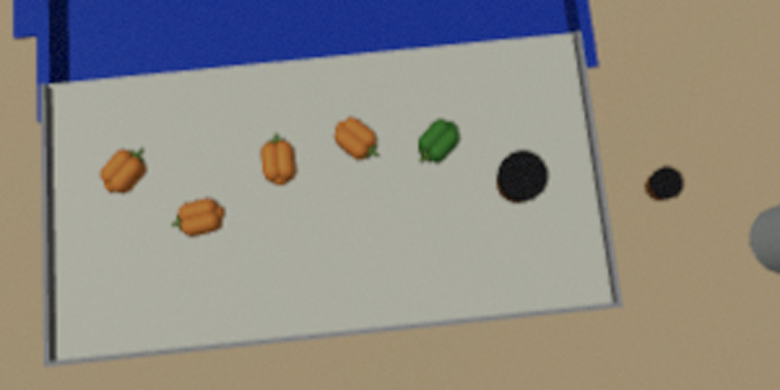

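The crop confirms four orange peppers on the deck, with the green one and the large black-lidded pot to their right. Next: the board axes from the crop corners, then the start offsets.

Run:
```python
from h import *
np.set_printoptions(precision=4,suppress=True)
from scipy.spatial.transform import Rotation as R
f=grab_frame("top")
g=f["pixels"]; hsv=cv2.cvtColor(g,cv2.COLOR_RGB2HSV)
# open edge: last non-blue row under the tray per column
us=np.arange(200,380,4);vs=[]
for u in us:
    b=cv2.inRange(hsv[150:230,u:u+1],(105,150,60),(130,255,255))[:,0]; vs.append(150+np.where(b>0)[0].max()+.5)
p=plane(f,np.c_[us,vs],.072);k=np.polyfit(p[:,1],p[:,0],1);print("edge x=k*y+c",k,"yaw",-np.arctan(k[0]),"res",np.std(p[:,0]-np.polyval(k,p[:,1])))
yaw=-np.arctan(k[0])
s=get_state();T=R.from_euler('xyz',s["ee_rot"]).as_matrix();print(T,s["eef_pos"])
ex=np.array([np.cos(yaw),np.sin(yaw)]);ey=np.array([-ex[1],ex[0]])
for n,q in dict(A=(.5745,-.0527),B=(.561,.011),C=(.5255,.077),D=(.5685,.138),G=(.564,-.12),P=(.522,-.181)).items():
    q=np.array(q);d=(q[0]-np.polyval(k,q[1]))*np.cos(yaw);print(n,"dist edge",d,"y'",q@ey)
for uv in[(183.5,202.7),(386.9,182.7)]:print(plane(f,[uv],.072))
```

```text
edge x=k*y+c [0.0166 0.6514] yaw -0.01658663975116062 res 0.0006616862319337184
[[-0.0001  0.9728 -0.2317]
 [-0.0007 -0.2317 -0.9728]
 [-1.      0.0001  0.0007]] [0.1563 0.6564 0.1866]
A dist edge -0.07606099670400909 y' -0.04316416323242427
B dist edge -0.09061566021561324 y' 0.020303165134728365
C dist edge -0.12720544503599993 y' 0.08570528778222201
D dist edge -0.08522309853999674 y' 0.14741008972412545
G dist edge -0.08544332270348885 y' -0.11062905750225535
P dist edge -0.12642580675464749 y' -0.1723172735649405
[[0.6514 0.199  0.072 ]]
[[ 0.6446 -0.251   0.072 ]]
```

Board yaw is about -0.017 rad and the open edge runs x ≈ 0.651 + 0.017y. I'll go above and behind the leftmost pepper, with the fingers nearly shut (15 mm gap) and the jaws across the push direction.

```bash
python3 -m crank '[[0,0.047,0.042,0,0,0,0.17],[0,0.094,0.084,0,0,0,0.17],[0,0.141,0.126,0,0,0,0.17],[0,0.188,0.168,0,0,0,0.17],[0,0.235,0.21,0,0,0,0.17],[0,0.282,0.252,-0.05,0,0,0.17],[0,0.329,0.294,-0.1,0,0,0.17],[0,0.376,0.336,-0.15,0,0,0.17],[0,0.423,0.378,-0.2,0,0,0.17],[0,0.47,0.4195,-0.217,0,0,0.17]]'; python3 -m crank '[[0,0,0,0,0,0,0.17],[0,0,0,0,0,0,0.17]]'
python3 -c "
from h import *
from scipy.spatial.transform import Rotation as R
print(R.from_euler('xyz',get_state()['ee_rot']).as_matrix().round(4))
cv2.imwrite('pics/a1.png',grab_frame('top')['pixels'][:,:,::-1]);cv2.imwrite('pics/a2.png',grab_frame('scene')['pixels'][:,:,::-1])"
```

```text
t: 1.5
eef_pos: [0.5145, 0.142, 0.1874]
ee_rot: [2.209, 1.57, 0.623]
force: [0.5, 0.8, -0.8]
width: 0.0148
t: 1.75
eef_pos: [0.5135, 0.1434, 0.1869]
ee_rot: [-1.71, 1.57, 2.984]
force: [0.0, 0.1, 0.2]
width: 0.0147
[[-3.000e-04  9.998e-01 -1.840e-02]
 [ 0.000e+00 -1.840e-02 -9.998e-01]
 [-1.000e+00 -3.000e-04 -0.000e+00]]
```

View pics/a2.png

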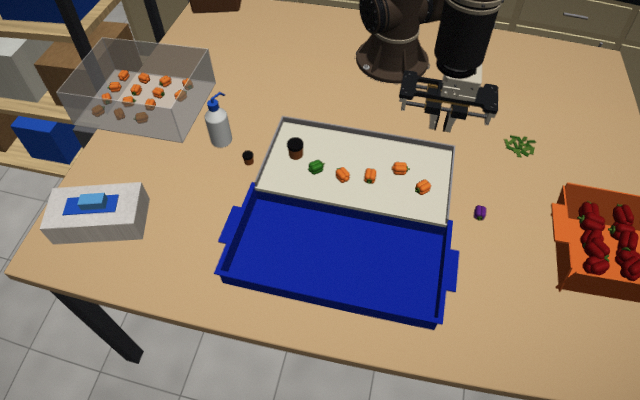

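Pose is good. The scene view shows the deck still undisturbed, with the ripe peppers at (343,175), (370,175), (400,168) and (424,187). Descend and sweep the first one.

```bash
python3 -m crank '[[0.05,0,0.004,0,0,0,0.17],[0.09,0,0.004,0,0,0,0.17],[0.108,0,0.004,0,0,0,0.17],[0.108,0,0.004,0,0,0,0.17],[0.108,0.01,0.004,0,0,0,0.17],[0.108,0.02,0.004,0,0,0,0.17],[0.108,0.03,0.004,0,0,0,0.17],[0.108,0.04,0.004,0,0,0,0.17],[0.108,0.05,0.004,0,0,0,0.17],[0.108,0.06,0.004,0,0,0,0.17]]'
python3 -c "
from h import *
cv2.imwrite('pics/b1.png',cv2.resize(grab_frame('scene')['pixels'][90:330,200:500,::-1],None,fx=2.4,fy=2.4))"
```

```text
t: 3.1
eef_pos: [0.5742, 0.1386, 0.079]
ee_rot: [-0.96, 1.571, -2.548]
force: [0.4, -0.5, 0.3]
width: 0.0147
```

View pics/b1.png

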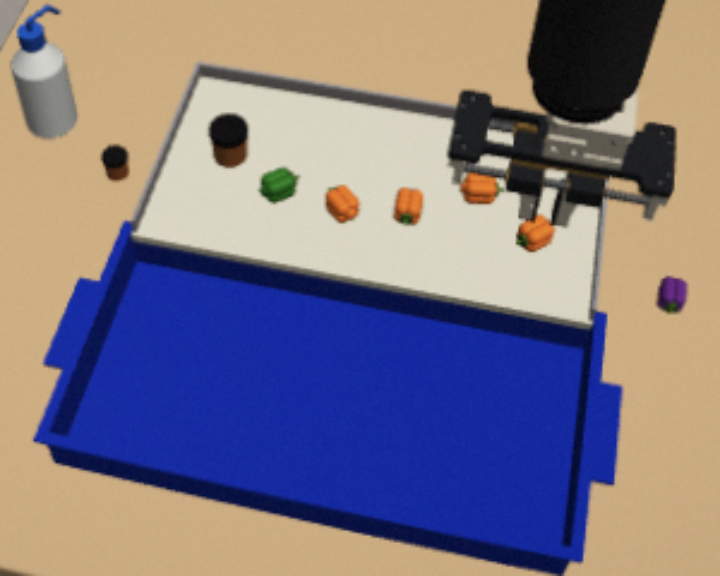

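The pepper at crop (535,233) sits squarely in front of both fingertips, and its neighbour is clear. Continue over the edge.

```bash
python3 -m crank '[[0,0.01,0,0,0,0,0.17],[0,0.02,0,0,0,0,0.17],[0,0.03,0,0,0,0,0.17],[0,0.04,0,0,0,0,0.17],[0,0.05,0,0,0,0,0.17],[0,0.06,0,0,0,0,0.17],[0,0.07,0,0,0,0,0.17],[0,0.08,0,0,0,0,0.17],[0,0.088,0,0,0,0,0.17],[0,0.096,0,0,0,0,0.17]]'
python3 -m crank '[[0,0,0,0,0,0,0.17],[0,0,0,0,0,0,0.17]]'
python3 -c "
from h import *
cv2.imwrite('pics/b2.png',cv2.resize(grab_frame('scene')['pixels'][90:330,200:500,::-1],None,fx=2.4,fy=2.4))"
```

```text
t: 4.4
eef_pos: [0.67, 0.1371, 0.079]
ee_rot: [-1.492, 1.571, -3.08]
force: [0.2, 0.3, 0.1]
width: 0.015
t: 4.65
eef_pos: [0.6692, 0.1371, 0.079]
ee_rot: [-1.557, 1.571, 3.138]
force: [-0.9, -0.4, 0.2]
width: 0.0149
```

View pics/b2.png

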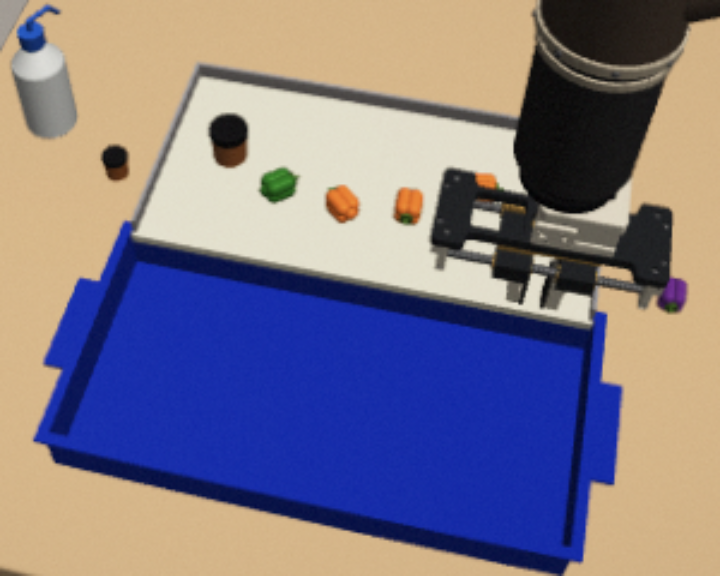

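The deck spot is empty and the pepper is no longer visible, so it probably lies close under the edge. I'll lift, go behind the second one and look into the tray on the way.

```bash
python3 -m crank '[[-0.05,0,0,0,0,0,0.17],[-0.07,-0.03,0.01,0,0,0,0.17],[-0.07,-0.08,0.03,0,0,0,0.17],[-0.07,-0.13,0.05,0,0,0,0.17],[-0.07,-0.17,0.0625,0,0,0,0.17],[-0.07,-0.186,0.0625,0,0,0,0.17],[-0.07,-0.186,0.0625,0,0,0,0.17]]'
python3 -c "
from h import *
a=cv2.resize(grab_frame('scene')['pixels'][90:330,200:500,::-1],None,fx=1.3,fy=1.3)
b=cv2.resize(grab_frame('top')['pixels'][90:330,150:450,::-1],None,fx=1.3,fy=1.3)
cv2.imwrite('pics/b3.png',np.hstack([a,b]))"
```

```text
t: 5.58
eef_pos: [0.4821, 0.078, 0.1499]
ee_rot: [2.124, 1.569, 0.537]
force: [1.1, -0.2, -0.6]
width: 0.0146
```

View pics/b3.png

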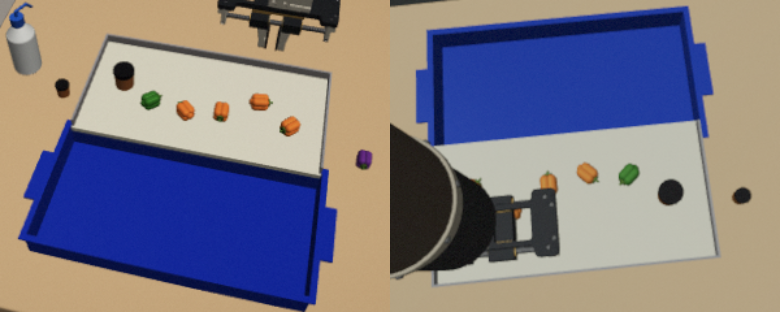

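The left pepper is still at its original pixel, about (423,187), so the sweep never touched it. The fingertips must be higher than I assumed. I'll compare the commanded TCP with where the tips appear in the images.

Run:
```python
from h import *
f=grab_frame("scene");K,D,E=cam(f);t=grab_frame("top");K2,D2,E2=cam(t)
s=get_state();print(s["eef_pos"],s["q"].round(4))
P=np.array([s["eef_pos"],(.5742,.1386,.079),(.5742,.1386,.11),(.6692,.1371,.079),(.6692,.1371,.11),(.5135,.1434,.187),(.568,.138,.0865)])
for e,k,d in((E,K,D),(E2,K2,D2)):
    print(cv2.projectPoints(P,cv2.Rodrigues(e[:3,:3])[0],e[:3,3],k,d)[0].reshape(-1,2).round(1))
a=cv2.resize(f["pixels"][70:220,340:500,::-1],None,fx=3,fy=3)
a2=cv2.resize(t["pixels"][170:320,180:340,::-1],None,fx=3,fy=3)
cv2.imwrite("pics/c.png",np.hstack([a2[:, :390],a[:,:390]]));
for c,ar in ripes(f):print(c,ar)
```

```text
[0.48327799 0.07812162 0.14890709] [ 5.6290e-01  8.1600e-02 -4.4240e-01  1.0000e-04 -1.0469e+00  9.9110e-01]
[[405.5 137.4]
 [422.8 190.2]
 [425.1 182. ]
 [418.1 223.6]
 [420.4 215.8]
 [435.4 140.1]
 [423.3 186.1]]
[[235.6 271.2]
 [211.8 233.6]
 [207.5 231.1]
 [210.4 190.9]
 [206.2 186.8]
 [193.7 257.2]
 [211.2 235.9]]
[123.29545455  74.80681818] 88
[143.5505618   77.56179775] 89
[165.31818182  80.48863636] 88
[114.6122449   86.35714286] 98
[136.07407407  88.80246914] 81
[157.52564103  92.11538462] 78
[106.09756098  95.75609756] 41
[127.83673469  98.83673469] 49
[150.37254902 101.78431373] 51
[399.45859873 168.17197452] 157
[342.22297297 174.31756757] 148
[370.05882353 174.42857143] 119
[423.41134752 186.46099291] 141
[591.89233075 225.15963028] 4003
```

View pics/c.png

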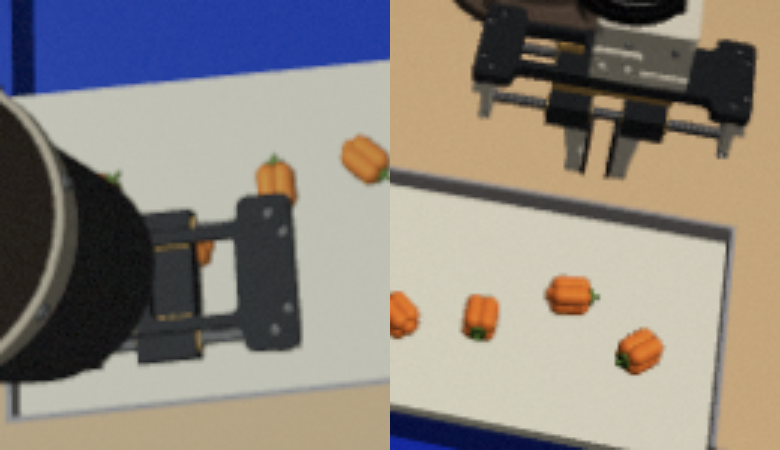

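The tips appear about 8–9 px above the projected TCP. That fits fingers ending roughly 33 mm higher than the reported TCP. A purely horizontal offset would look the same in one view, so I'll settle it by probing the deck lightly in clear space behind the second pepper.

```bash
python3 -c "
from station import *
print(tcp_to_grasp if not callable(tcp_to_grasp) else tcp_to_grasp())"
python3 -m crank '[[0.03,0,0,0,0,0,0.17],[0.06,0,0,0,0,0,0.17],[0.07,0,0,0,0,0,0.17],[0.07,0,0,0,0,0,0.17]]'
python3 - <<'E'
from h import *
f=grab_frame("scene");K,D,E=cam(f);s=get_state();p=s["eef_pos"];print(p)
P=np.array([p,p+[0,0,.03],p+[0,0,.04],p-[.03,0,0]])
print(cv2.projectPoints(P,cv2.Rodrigues(E[:3,:3])[0],E[:3,3],K,D)[0].reshape(-1,2).round(1))
cv2.imwrite("pics/d.png",cv2.resize(f["pixels"][90:210,360:480,::-1],None,fx=5,fy=5,interpolation=cv2.INTER_CUBIC))
E
```

```text
0.0188
t: 6.28
eef_pos: [0.4826, 0.0776, 0.0786]
ee_rot: [-0.855, 1.569, -2.442]
force: [0.0, -0.1, -0.0]
width: 0.015
[0.48313769 0.07787792 0.0794233 ]
[[401.6 156.9]
 [403.2 148.7]
 [403.7 145.9]
 [403.  148. ]]
```

View pics/d.png

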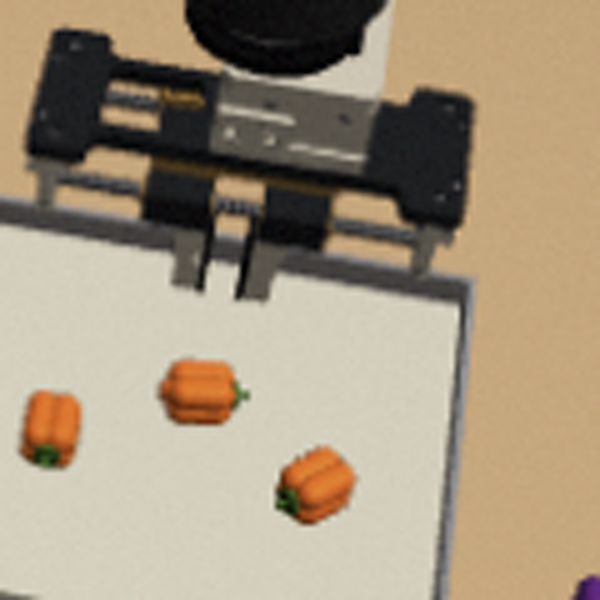

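Tips at scene pixels (398,148) and (411,150) fit a tip about 30 mm above the reported TCP. I'll step down with the force in view.

```bash
python3 -m crank '[[0.01,0,0,0,0,0,0.17],[0.02,0,0,0,0,0,0.17],[0.02,0,0,0,0,0,0.17]]'
python3 - <<'E'
from h import *
f=grab_frame("scene");K,D,E=cam(f);s=get_state();p=s["eef_pos"];print(p)
P=np.array([p,p+[0,0,.03],p+[0,0,.04],p-[.03,0,0]])
print(cv2.projectPoints(P,cv2.Rodrigues(E[:3,:3])[0],E[:3,3],K,D)[0].reshape(-1,2).round(1))
cv2.imwrite("pics/d2.png",cv2.resize(f["pixels"][90:210,360:480,::-1],None,fx=5,fy=5,interpolation=cv2.INTER_CUBIC))
E
python3 -m crank '[[0.003,0,0,0,0,0,0.17],[0.006,0,0,0,0,0,0.17],[0.006,0,0,0,0,0,0.17]]'
```

```text
t: 6.7
eef_pos: [0.4818, 0.0774, 0.0583]
ee_rot: [-1.075, 1.569, -2.662]
force: [0.2, 0.1, 0.9]
width: 0.0147
[0.48217934 0.07757175 0.05876255]
[[400.4 162. ]
 [402.  154.1]
 [402.5 151.3]
 [401.8 153.2]]
t: 7.12
eef_pos: [0.4823, 0.0777, 0.0529]
ee_rot: [-1.036, 1.57, -2.623]
force: [-0.7, -0.5, -0.2]
width: 0.0147
```

View pics/d2.png

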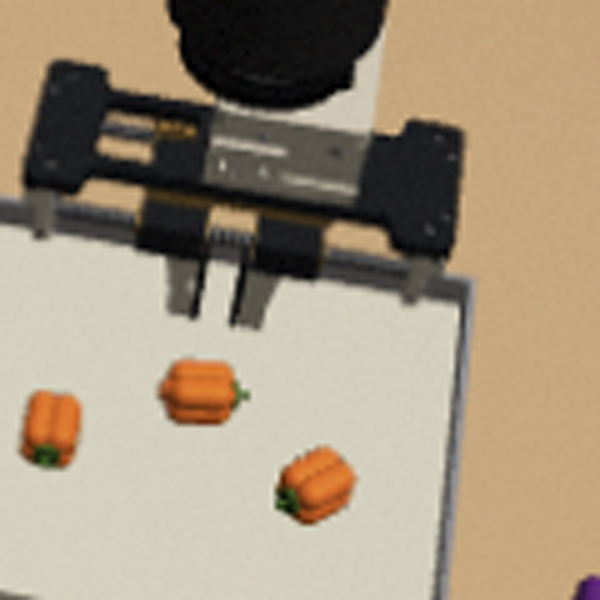

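There is still no contact at a reported z of 0.053, which is below the deck's 0.072, so the roughly 30 mm offset is real. Before sweeping I need the clearance of the gripper's outer posts above the neighbouring peppers.

```bash
python3 - <<'E'
from h import *
f=grab_frame("scene");K,D,E=cam(f);R,t=E[:3,:3],E[:3,3];c=-R.T@t
# picture d2 was at tcp .482,.0776,.0587
for n,uv in dict(tipR=(183,318),tipL=(250,326),postR=(40,237),postL=(415,302),railR=(50,192),railL=(420,258)).items():
    px=np.array([[360+uv[0]/5,90+uv[1]/5]])
    p=cv2.undistortPoints(px.reshape(-1,1,2),K,D)[0,0];d=R.T@np.r_[p,1]
    print(n,[ (c+d*((x-c[0])/d[0])).round(4) for x in(.482,.49)])
E
python3 -m crank '[[0.002,0,0,0,0,0,0.17],[0.004,0,0,0,0,0,0.17],[0.004,0,0,0,0,0,0.17]]'
```

```text
tipR [array([0.482 , 0.0645, 0.087 ]), array([0.49  , 0.0644, 0.0959])]
tipL [array([0.482 , 0.0972, 0.0893]), array([0.49  , 0.0967, 0.0981])]
postR [array([ 0.482 , -0.0094,  0.1273]), array([ 0.49  , -0.0087,  0.1357])]
postL [array([0.482 , 0.1707, 0.1251]), array([0.49  , 0.1695, 0.1335])]
railR [array([ 0.482 , -0.0069,  0.1585]), array([ 0.49  , -0.0063,  0.1666])]
railL [array([0.482 , 0.1672, 0.1547]), array([0.49  , 0.1661, 0.1629])]
t: 7.55
eef_pos: [0.4823, 0.0777, 0.0489]
ee_rot: [-1.04, 1.57, -2.628]
force: [-0.1, 0.6, -0.2]
width: 0.0148
```

Post ends sit about 38 mm above the tips, so they clear the peppers. Tip height should now be about 0.078. Sweep the second pepper, starting with a part-way check.

```bash
python3 -m crank '[[0,0.01,0.003,0,0,0,0.17],[0,0.02,0.003,0,0,0,0.17],[0,0.03,0.003,0,0,0,0.17],[0,0.04,0.003,0,0,0,0.17],[0,0.05,0.003,0,0,0,0.17],[0,0.06,0.003,0,0,0,0.17],[0,0.07,0.003,0,0,0,0.17],[0,0.08,0.003,0,0,0,0.17],[0,0.09,0.003,0,0,0,0.17],[0,0.09,0.003,0,0,0,0.17]]'
python3 - <<'E'
from h import *
f=grab_frame("scene")
for c,a in ripes(f):
    p=plane(f,c,.0865)[0]
    if .4<p[0]<.8 and -.3<p[1]<.25:print(c.round(1),a,p.round(4))
cv2.imwrite("pics/e.png",cv2.resize(f["pixels"][110:230,330:480,::-1],None,fx=4,fy=4,interpolation=cv2.INTER_CUBIC))
E
```

```text
t: 8.8
eef_pos: [0.573, 0.0732, 0.0489]
ee_rot: [0.8, 1.571, -0.788]
force: [-0.5, -0.3, -0.4]
width: 0.0151
[342.2 174.3] 148 [ 0.5744 -0.053   0.0865]
[370.1 174.4] 119 [0.5605 0.0112 0.0865]
[423.4 186.5] 141 [0.5689 0.1383 0.0865]
[394.1 191.1] 168 [0.597  0.0731 0.0865]
```

View pics/e.png

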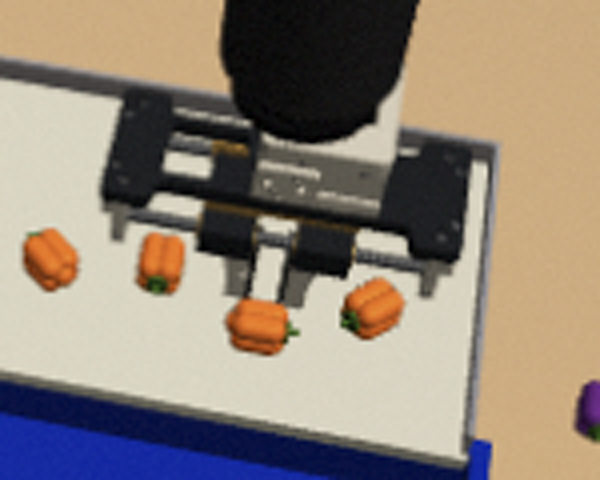

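The pepper (crop 260,325) now moves with the tips and the neighbours are untouched. Carry it over the edge.

```bash
python3 -m crank '[[0,0.01,0,0,0,0,0.17],[0,0.02,0,0,0,0,0.17],[0,0.03,0,0,0,0,0.17],[0,0.04,0,0,0,0,0.17],[0,0.05,0,0,0,0,0.17],[0,0.06,0,0,0,0,0.17],[0,0.07,0,0,0,0,0.17],[0,0.08,0,0,0,0,0.17],[0,0.09,0,0,0,0,0.17],[0,0.095,0,0,0,0,0.17]]'
python3 -m crank '[[0,0,0,0,0,0,0.17],[0,0,0,0,0,0,0.17],[-0.03,0,0,0,0,0,0.17],[-0.07,-0.02,0,0,0,0,0.17],[-0.1,-0.05,-0.02,0,0,0,0.17],[-0.1,-0.08,-0.04,0,0,0,0.17],[-0.1,-0.11,-0.06,0,0,0,0.17],[-0.1,-0.14,-0.06,0,0,0,0.17],[-0.1,-0.15,-0.06,0,0,0,0.17],[-0.1,-0.15,-0.06,0,0,0,0.17]]'
python3 - <<'E'
from h import *
f=grab_frame("scene")
for c,a in ripes(f):
    p=plane(f,c,.0865)[0]
    if .4<p[0]<1 and -.3<p[1]<.25:print(c.round(1),a,p.round(4))
a=cv2.resize(f['pixels'][90:330,200:500,::-1],None,fx=1.3,fy=1.3)
b=cv2.resize(grab_frame('top')['pixels'][90:330,150:450,::-1],None,fx=1.3,fy=1.3)
cv2.imwrite('pics/e2.png',np.hstack([a,b]))
E
```

```text
t: 10.1
eef_pos: [0.668, 0.0716, 0.0489]
ee_rot: [-1.083, 1.571, -2.671]
force: [-0.3, -0.4, 0.9]
width: 0.0149
t: 11.35
eef_pos: [0.5184, 0.1342, 0.1497]
ee_rot: [2.087, 1.57, 0.5]
force: [-0.2, 0.4, 0.3]
width: 0.0145
[342.2 174.3] 147 [ 0.5744 -0.053   0.0865]
[370.1 174.4] 119 [0.5605 0.0112 0.0865]
[423.4 186.5] 141 [0.5689 0.1383 0.0865]
[380.5 261.4] 171 [0.7843 0.0694 0.0865]
```

View pics/e2.png

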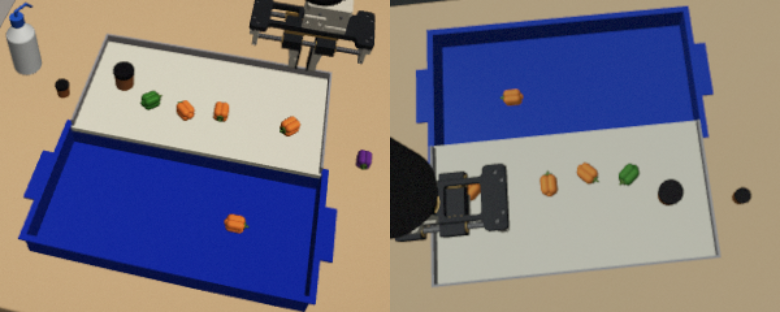

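The second pepper lies in the tray at scene crop (235,223). Now the left one (290,126), redone at the correct height.

```bash
python3 -m crank '[[0.05,0,-0.002,0,0,0,0.17],[0.09,0,-0.002,0,0,0,0.17],[0.101,0,-0.002,0,0,0,0.17],[0.101,0.01,-0.002,0,0,0,0.17],[0.101,0.02,-0.002,0,0,0,0.17],[0.101,0.03,-0.002,0,0,0,0.17],[0.101,0.04,-0.002,0,0,0,0.17],[0.101,0.05,-0.002,0,0,0,0.17],[0.101,0.06,-0.002,0,0,0,0.17],[0.101,0.06,-0.002,0,0,0,0.17]]'
python3 - <<'E'
from h import *
f=grab_frame("scene")
for c,a in ripes(f):
    p=plane(f,c,.0865)[0]
    if .4<p[0]<.8 and -.3<p[1]<.25:print(c.round(1),a,p.round(4))
cv2.imwrite("pics/g.png",cv2.resize(f["pixels"][110:230,330:480,::-1],None,fx=4,fy=4,interpolation=cv2.INTER_CUBIC))
E
```

```text
t: 12.7
eef_pos: [0.5791, 0.1351, 0.0478]
ee_rot: [-0.33, 1.571, -1.918]
force: [-0.5, -0.2, -0.1]
width: 0.0148
[342.2 174.4] 146 [ 0.5745 -0.0531  0.0865]
[370.1 174.4] 119 [0.5605 0.0112 0.0865]
[419.5 197.3] 163 [0.6021 0.1323 0.0865]
[380.5 261.4] 171 [0.7843 0.0694 0.0865]
```

View pics/g.png

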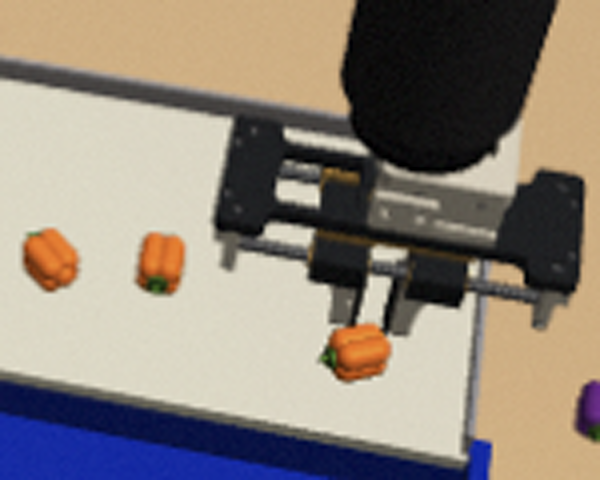

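The left pepper (crop 358,352) turned square to the fingers and is moving. Finish it, then go behind the third at (0.561, 0.011).

```bash
python3 -m crank '[[0,0.01,0.001,0,0,0,0.17],[0,0.02,0.002,0,0,0,0.17],[0,0.03,0.003,0,0,0,0.17],[0,0.04,0.003,0,0,0,0.17],[0,0.05,0.003,0,0,0,0.17],[0,0.06,0.003,0,0,0,0.17],[0,0.07,0.003,0,0,0,0.17],[0,0.08,0.003,0,0,0,0.17],[0,0.09,0.003,0,0,0,0.17],[0,0.091,0.003,0,0,0,0.17]]'
python3 -m crank '[[0,0,0,0,0,0,0.17],[-0.03,0,0,0,0,0,0.17],[-0.07,-0.02,0,0,0,0,0.17],[-0.1,-0.05,0.02,0,0,0,0.17],[-0.1,-0.08,0.06,0,0,0,0.17],[-0.1,-0.12,0.1,0,0,0,0.17],[-0.1,-0.156,0.125,0,0,0,0.17],[-0.1,-0.156,0.125,0,0,0,0.17],[-0.1,-0.156,0.125,0,0,0,0.17]]'
python3 - <<'E'
from h import *
f=grab_frame("scene")
for c,a in ripes(f):
    p=plane(f,c,.0865)[0]
    if .4<p[0]<1 and -.3<p[1]<.25:print(c.round(1),a,p.round(4))
a=cv2.resize(f['pixels'][90:330,200:500,::-1],None,fx=1.3,fy=1.3)
b=cv2.resize(grab_frame('top')['pixels'][90:330,150:450,::-1],None,fx=1.3,fy=1.3)
cv2.imwrite('pics/g2.png',np.hstack([a,b]))
E
```

```text
t: 14.0
eef_pos: [0.67, 0.1305, 0.0478]
ee_rot: [-0.5, 1.571, -2.088]
force: [-0.7, -0.2, -0.6]
width: 0.0149
t: 15.12
eef_pos: [0.5116, 0.0084, 0.1487]
ee_rot: [1.91, 1.569, 0.323]
force: [1.4, 0.4, 0.1]
width: 0.0151
[342.2 174.3] 148 [ 0.5744 -0.053   0.0865]
[370.1 174.4] 119 [0.5605 0.0112 0.0865]
[388.3 258.2] 339 [0.7733 0.0842 0.0865]
```

View pics/g2.png

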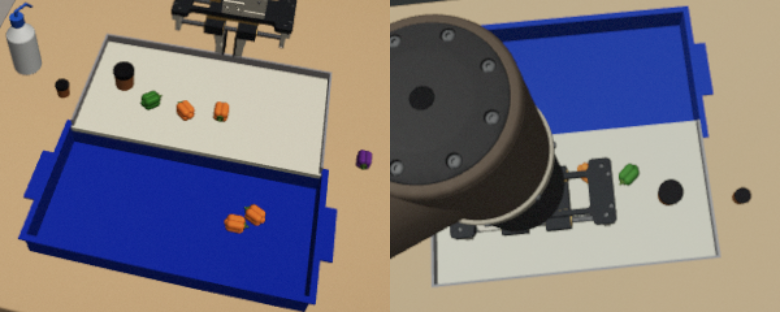

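Two are in the tray at crop (235,223) and (255,213). Third pepper next.

```bash
python3 -m crank '[[0.05,0,0,0,0,0,0.17],[0.09,0,0,0,0,0,0.17],[0.1,0,0,0,0,0,0.17],[0.1,0.01,0,0,0,0,0.17],[0.1,0.02,0,0,0,0,0.17],[0.1,0.03,0,0,0,0,0.17],[0.1,0.04,0,0,0,0,0.17],[0.1,0.05,0,0,0,0,0.17],[0.1,0.06,0,0,0,0,0.17],[0.1,0.06,0,0,0,0,0.17]]'
python3 - <<'E'
from h import *
f=grab_frame("scene")
for c,a in ripes(f):
    p=plane(f,c,.0865)[0]
    if .4<p[0]<.8 and -.3<p[1]<.25:print(c.round(1),a,p.round(4))
cv2.imwrite("pics/i.png",cv2.resize(f["pixels"][110:230,290:440,::-1],None,fx=4,fy=4,interpolation=cv2.INTER_CUBIC))
E
```

```text
t: 16.48
eef_pos: [0.5719, 0.0072, 0.0479]
ee_rot: [-0.298, 1.571, -1.886]
force: [-0.3, -0.7, -0.4]
width: 0.015
[342.2 174.3] 147 [ 0.5744 -0.053   0.0865]
[366.2 185.8] 130 [0.5958 0.0078 0.0865]
[388.3 258.2] 341 [0.7733 0.0842 0.0865]
```

View pics/i.png

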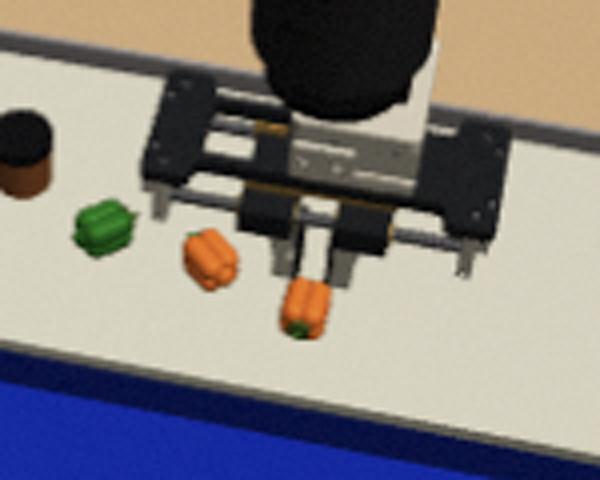

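The third (crop 305,308) is being pushed centrally. Finish it, then go behind the fourth.

```bash
python3 -m crank '[[0,0.01,0.001,0,0,0,0.17],[0,0.02,0.002,0,0,0,0.17],[0,0.03,0.003,0,0,0,0.17],[0,0.04,0.003,0,0,0,0.17],[0,0.05,0.003,0,0,0,0.17],[0,0.06,0.003,0,0,0,0.17],[0,0.07,0.003,0,0,0,0.17],[0,0.08,0.003,0,0,0,0.17],[0,0.09,0.003,0,0,0,0.17],[0,0.097,0.003,0,0,0,0.17]]'
python3 -m crank '[[0,0,0,0,0,0,0.17],[-0.03,0,0,0,0,0,0.17],[-0.07,-0.02,0,0,0,0,0.17],[-0.1,-0.05,0.02,0,0,0,0.17],[-0.1,-0.08,0.04,0,0,0,0.17],[-0.1,-0.12,0.06,0,0,0,0.17],[-0.1,-0.146,0.062,0,0,0,0.17],[-0.1,-0.146,0.062,0,0,0,0.17],[-0.1,-0.146,0.062,0,0,0,0.17]]'
python3 - <<'E'
from h import *
f=grab_frame("scene")
for c,a in ripes(f)+greens(f):
    p=plane(f,c,.0865)[0]
    if .4<p[0]<1 and -.3<p[1]<.25:print(c.round(1),a,p.round(4))
cv2.imwrite('pics/i2.png',cv2.resize(f['pixels'][90:330,200:500,::-1],None,fx=2,fy=2))
E
```

```text
t: 17.77
eef_pos: [0.6689, 0.0026, 0.048]
ee_rot: [0.792, 1.571, -0.795]
force: [0.5, -0.2, -0.5]
width: 0.015
t: 18.9
eef_pos: [0.5217, -0.0568, 0.1485]
ee_rot: [1.725, 1.57, 0.138]
force: [0.0, -0.1, 0.4]
width: 0.0149
[342.2 174.3] 148 [ 0.5744 -0.053   0.0865]
[348.1 251.6] 143 [ 7.756e-01 -4.000e-04  8.650e-02]
[388.3 258.2] 342 [0.7733 0.0842 0.0865]
[315.5 166.6] 153 [ 0.5648 -0.1198  0.0865]
```

View pics/i2.png

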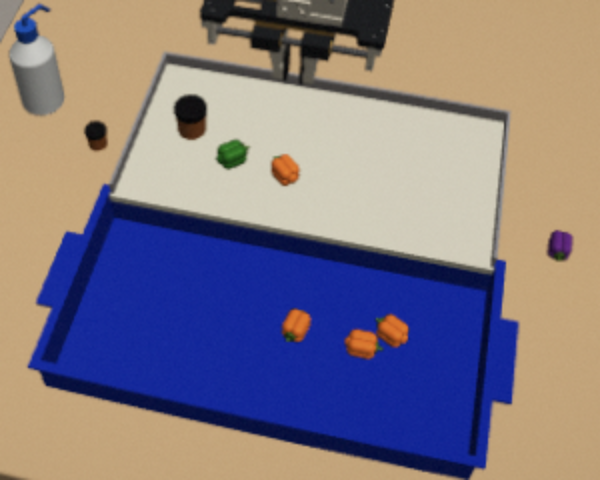

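Three are in the tray. On the fourth, the gripper's right end passes the pot with about 10 mm to spare, so I'll stay slightly higher and check part-way.

```bash
python3 -m crank '[[0.05,0.003,0,0,0,0,0.17],[0.085,0.005,0,0,0,0,0.17],[0.098,0.005,0,0,0,0,0.17],[0.098,0.01,0,0,0,0,0.17],[0.098,0.02,0,0,0,0,0.17],[0.098,0.03,0,0,0,0,0.17],[0.098,0.04,0,0,0,0,0.17],[0.098,0.05,0,0,0,0,0.17],[0.098,0.06,0,0,0,0,0.17],[0.098,0.06,0,0,0,0,0.17]]'
python3 - <<'E'
from h import *
f=grab_frame("scene")
for c,a in ripes(f)+greens(f):
    p=plane(f,c,.0865)[0]
    if .4<p[0]<.8 and -.3<p[1]<.25:print(c.round(1),a,p.round(4))
cv2.imwrite("pics/j.png",cv2.resize(f["pixels"][110:230,270:420,::-1],None,fx=4,fy=4,interpolation=cv2.INTER_CUBIC))
E
```

```text
t: 20.2
eef_pos: [0.5819, -0.058, 0.0499]
ee_rot: [0.77, 1.571, -0.818]
force: [-1.0, -0.5, 0.4]
width: 0.0145
[338.3 183.8] 154 [ 0.6042 -0.0563  0.0865]
[348.2 251.6] 142 [ 7.757e-01 -4.000e-04  8.650e-02]
[396.1 254.9] 170 [0.7621 0.0991 0.0865]
[380.5 261.4] 170 [0.7842 0.0694 0.0865]
[314.9 167. ] 136 [ 0.5664 -0.1209  0.0865]
```

View pics/j.png

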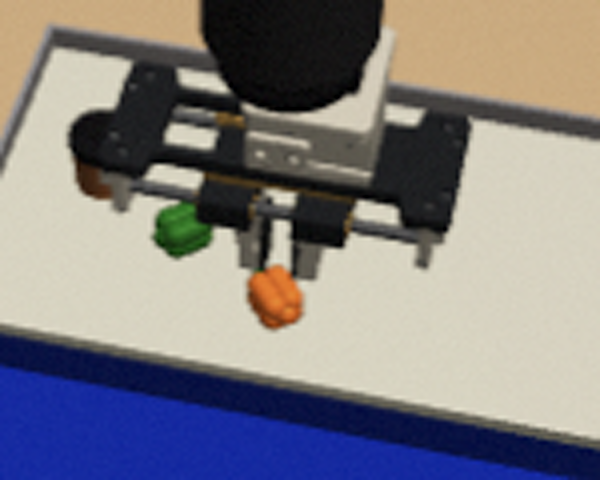

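Clear of the green pepper and pot, whose slight centroid change comes from occlusion. Finish, then lift straight up.

```bash
python3 -m crank '[[0,0.01,0,0,0,0,0.17],[0,0.02,0,0,0,0,0.17],[0,0.03,0,0,0,0,0.17],[0,0.04,0,0,0,0,0.17],[0,0.05,0,0,0,0,0.17],[0,0.06,0,0,0,0,0.17],[0,0.07,0,0,0,0,0.17],[0,0.08,0,0,0,0,0.17],[0,0.088,0,0,0,0,0.17],[0,0.088,0,0,0,0,0.17]]'
python3 -m crank '[[-0.03,0,0,0,0,0,0.17],[-0.08,0,0,0,0,0,0.17],[-0.12,-0.03,-0.03,0,0,0,0.17],[-0.12,-0.08,-0.08,0,0,0,0.17],[-0.12,-0.12,-0.12,0,0,0,0.17],[-0.12,-0.15,-0.15,0,0,0,0.17],[-0.12,-0.17,-0.18,0,0,0,0.17],[-0.12,-0.17,-0.2,0,0,0,0.17],[-0.12,-0.17,-0.2,0,0,0,0.17],[-0.12,-0.17,-0.2,0,0,0,0.17]]'
python3 - <<'E'
from h import *
f=grab_frame("scene");t=grab_frame("top")
for F in(f,t):
  for nm,L in(("ripe",ripes(F)),("green",greens(F))):
   for c,a in L:
    p=plane(F,c,.0865)[0]
    if .4<p[0]<1 and -.3<p[1]<.25:print(nm,c.round(1),a,p.round(4))
a=cv2.resize(f['pixels'][90:330,200:500,::-1],None,fx=1.3,fy=1.3)
b=cv2.resize(t['pixels'][90:330,200:500,::-1],None,fx=1.3,fy=1.3)
cv2.imwrite('pics/k.png',np.hstack([a,b]))
E
```

```text
t: 21.5
eef_pos: [0.6696, -0.0594, 0.0498]
ee_rot: [-1.286, 1.571, -2.874]
force: [-0.2, 0.1, -0.3]
width: 0.0147
t: 22.75
eef_pos: [0.5029, 0.143, 0.1698]
ee_rot: [-0.856, 1.57, -2.444]
force: [0.3, -0.4, 1.5]
width: 0.0151
ripe [329.4 223.7] 137 [ 0.7163 -0.0535  0.0865]
ripe [348.1 251.6] 143 [ 7.756e-01 -4.000e-04  8.650e-02]
ripe [388.3 258.2] 340 [0.7732 0.0842 0.0865]
green [315.5 166.6] 153 [ 0.5648 -0.1198  0.0865]
ripe [243.9 164.5] 139 [0.7188 0.0586 0.0865]
ripe [275.8 164.1] 130 [ 0.7115 -0.0114  0.0865]
ripe [230.9 175.1] 128 [0.6976 0.0886 0.0865]
ripe [302.4 185.4] 100 [ 0.6558 -0.0643  0.0865]
green [333.1 223.9] 170 [ 0.5636 -0.1199  0.0865]
```

View pics/k.png

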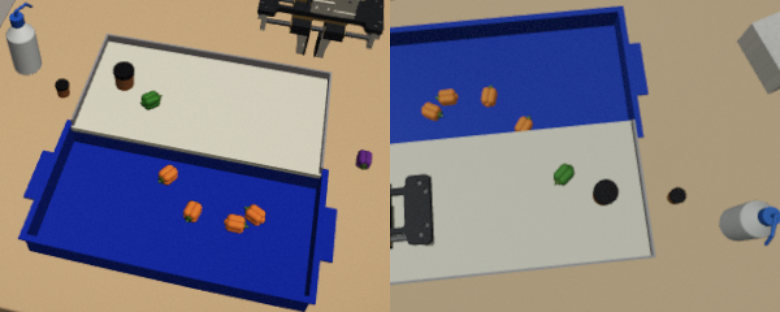

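All four look to be in the tray, but the fourth lies close to the deck edge. I'll check that it rests on the floor and that the pot has not moved.

Run:
```python
from h import *
f=grab_frame("scene");t=grab_frame("top")
for z in(.0175,.04): print(z,plane(f,[(329.4,223.7)],z)[0].round(4),plane(t,[(302.4,185.4)],z)[0].round(4))
o=cv2.imread("pics/top0.png");n=t["pixels"][:,:,::-1];d=cv2.absdiff(o,n)[200:290,320:520].max(2);print("top diff green/pot/bottle max",d.max(),(d>40).sum())
o=cv2.imread("pics/scene0.png");d=cv2.absdiff(o,f["pixels"][:,:,::-1])[85:180,195:328].max(2);print("scene diff",d.max(),(d>40).sum())
print(get_state()["t"])
```

```text
0.0175 [ 0.6724 -0.0622  0.0175] [ 0.6771 -0.0636  0.0175]
0.04 [ 0.6867 -0.0593  0.04  ] [ 0.6702 -0.0639  0.04  ]
top diff green/pot/bottle max 15 0
scene diff 13 0
22.95
```

The two views agree at floor height, so the fourth pepper lies on the tray floor. Green pepper, pot and bottle match the first pictures. Handing in.

```bash
python3 -c "
from station import *
print(job_done())"
```

```text
the job is handed in; nothing more can be done
None
```

All four orange peppers are in the blue tray. I swept each one over the open edge separately, with the fingers nearly shut (about 15 mm gap) and never pinching. The job was handed in at about 23 s of the 72 s allowed.

- **Missed first sweep:** my first pass went over the left pepper without touching it. The fingertips end about 30 mm higher than the reported tool position. I confirmed this by lowering the tips in clear space, with no contact even at a reported height below the deck. I then worked 30 mm lower and redid that pepper.
- **Last checks:** both views show four orange peppers in the tray and none left on the deck. The one nearest the edge fits lying on the tray floor; its two views agree to about 5 mm, and the deck partly hides it from above.
- **Left in place:** the areas around the green pepper, pot and bottle match the first pictures with no visible change. Contact forces stayed at noise level, under 2 N, in every reading.

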